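Clear the shaft offcut off the switch guard, set the speed and start the buffer

ROBOT

A 6-joint arm with a two-finger parallel gripper is mounted at the origin on the work surface. World frame = base frame: x ahead of the robot, y to its left, z up, the work surface at z = 0. Lengths are in m, angles in degrees, forces in N, time in s.
With the tool pointing down it reaches from about 0.35 to 0.925 m from the base axis. Payload 6.4 kg.
Tool frame: the origin (TCP) lies at the centre of the arm's flange, where the gripper is bolted on; the fingertips stand arm.nose_length ahead of it and the grasp point (between the pads) lies 155 mm ahead of it (arm.nose_length is the distance from the TCP to the fingertips, in m); z points along the fingers, y is the line along which they close (so a half turn about z gives the same grasp; the last joint's range is limited). The gripper opens to 85 mm and grips with 20 to 120 N. Pads are 22 mm wide; open, the fingers measure 114 mm over their backs; the gripper's body (76 mm by 85 mm) begins 54 mm behind the grasp point. The pads swing forward as they close: fully open they stand 13 mm farther back than shut.
Start: joints at [59.238, 14.043, 89.255, -0, 76.702, -9.975], TCP at [0.231, 0.608, 0.405] pointing down, gripper open.
Joint ranges: [-179.41, 179.41], [-58.25, 129.5], [7.25, 145.43], [-54.29, 234.29], [11.92, 165.04], [-157.13, 157.13]. Speed limits (degrees/s): [147.25, 147.25, 180, 180, 180, 180].

INTERFACE

Orientations are given as [roll, pitch, yaw] about the fixed x, y, z axes, in that order (R = Rz(yaw) Ry(pitch) Rx(roll)).
In Python, from rig import arm gives the robot as it stands. The module is installed in compiled form; this text tells all that it offers.
- The arm moves only by the tool play_rows, never from a script. Its argument "steps" is a list of rows, each a list of 2 entries, a list of its own where there are three numbers: the shift along the tool's x, y, z as a fraction of full scale, then the turn about the tool's z as a fraction of full scale. A call has exactly 5 rows; each row shifts and turns the commanded pose from where the row before left it, along the tool's axes as they then stand; what a row does not reach is not made up. Full scale, the value 1, is 150 mm for a shift and 360 degrees for a turn. A row lasts 1/12 s, in which the tool goes at most 41.7 mm and 7.16 degrees, less where a joint would pass 70% of its speed; a pose out of reach is approached as far as the arm can. A call with a number of a shift or a turn outside -1 to 1 is refused whole. A call with a gripper value outside its range is refused whole. "grip" is the opening, from 0 (shut) to 1 (fully open), set as the call begins (left out, the last holds). The fingers move at their own pace and stop on an object; "grip_force" is the grip in N (left out, the last holds). Time passes only in rows, so rows that do not move let the fingers close, or fill a call up. It gives the time, the measured TCP pose, the force, the opening and the grip force at its end, in the units of the state.
- arm.sense(): the state, without advancing time (a new reading comes with each control period).
- arm.capture(name): name is "side" or "top"; returns the picture (480x640x3 uint8, red, green, blue); there is no depth.
- arm.camera_params(name): a dict with "fx", "fy", "cx", "cy" (pixels), "origin" and "orientation" of the camera in the world. Camera axes: x right, y down, z forward; pixel columns grow to the right and rows downward; lengths in m; the calibration is good to about 2 mm. A picture is of the moment at which its call begins. camera_params takes no time and is no camera call.
- arm.finish_job(): hands the job in; it is judged then, once.
Trained networks look in the newest picture that a camera, given by its name, has taken for a name from the list of things; names that differ only in an ending like _2 or _b are one class to them, and where a whole thing is asked for, a point or a joint stands for the part that bears it (a point fixed in the world has none). Each returns a list of dicts, best first, with "conf" (0 to 1); they miss things now and then, are a little off and sometimes report something else, mostly with a low value. They report only what shows in the picture. A call takes as long as a camera call. They do not tell look-alikes from the thing itself.
- arm.find_in(query, camera): "extent" ([centre column, centre row, width, height] in pixels, round what is visible of it).
The state is a dict: "time_s": time; "q": joint angles; "dq": joint speeds; "joint_efforts": joint torques, N m; "tool_pos": TCP position; "tool_rot": TCP orientation; "contact_force": force on the tool from outside, world axes, zero at the start; "torque": the same for the moment, N m; "finger_gap": opening from 0.0 (shut) to 1.0 (fully open); "finger_force": force on a finger pad.
Only numpy, scipy, OpenCV 4.12 (cv2) and the standard library are available. Lean on these libraries where they do the work, as an engineer would, in place of code of your own. Each camera call takes 0.05 s, during which the arm holds its last target. There are 200 camera calls.

TASK

A graphite shaft offcut has been left lying across the guard rails over the buffer's rocker switch: clear it away so that it lies flat on the floor of the blue tray. Then turn the black speed selector until its white pointer rests at the green dot, and only after that switch the buffer on by pressing the green-striped end of the red rocker down until it stays down. Leave the two white grips, the steel hosel adapter and the amber jar where they are.

Things in the scene. Friction and masses are not known exactly. Their poses are not given: they have to be found in the camera images.
- panel: Fixed box 220 (x) by 200 (y) by 50 mm high; origin at the centre of its underside, x points away from the operator. On top: red rocker centred at x=-50, black selector axis at x=+50 mm, both y=0. Beside the rocker two steel guard rails, 4 mm thick, at y=+-36 mm, x from -95 to -5 mm; tops 32 mm above the panel top (82 mm above the bench), 8 mm high lips on both ends.
- offcut: Loose graphite shaft offcut, a straight black rod 15 mm in diameter and 170 mm long with thin white and gold bands, about 30 g; origin at its middle on the axis, its y axis is the long axis (it may roll about it). It starts across both guard rails, above the rocker.
- tray: Fixed open blue tray 240 (x) by 160 (y) by 40 mm high, walls and floor 5 mm; origin at the centre of its underside. The offcut fits flat in it only roughly along its x axis or diagonally.
- selector (a joint): Turn of the speed selector (rad); grows clockwise seen from above. It has four detents, at 0, 0.6, 1.2 and 1.8; the green dot is the one at 1.2. It starts at 0 or 0.6. It clicks over a hump of about 0.08 N m between detents.
- selector_grip (a point): On the selector's axis, 30 mm above the panel top, at the height to grip; its x axis is the direction of the white pointer. The selector is a disc of 64 mm diameter and 13 mm height, carrying an upright bar 64 mm long (along x) and 14 mm thick (along y), whose top is 40 mm above the panel top.
- green_dot (a point): Centre of the green dot on the panel top, 50 mm from the selector's axis.
- rocker (a joint): Tilt of the rocker switch (rad): 0 is off, 0.35 is on; it snaps over half way and then stays. It takes about 3 N at the striped end.
- rocker_on (a point): The spot to press: top face of the rocker at its green-striped end (the end nearer the panel's -x edge), middle of its width. When off it is about 17 mm above the panel top; it goes down about 7 mm. The rocker is a red slab 56 mm (x) by 44 mm (y); z axis: normal of its face.
- grip_a: Loose white golf grip, 250 mm long, 29 tapering to 21 mm in diameter, lying along x on the rubber cradle; origin at the middle of its underside. Leave alone.
- grip_b: The second white golf grip, the same. Leave alone.
- cradle: Fixed black rubber mat with ridges, 240 (x) by 130 (y) by 20 mm high, that carries the two grips; origin at the centre of its underside.
- adapter: Loose satin steel driver hosel adapter, 62 mm high and 24 mm wide, standing; origin at the centre of its underside. Leave alone.
- jar: Loose amber jar, 64 mm in diameter, 75 mm high, standing; origin at the centre of its underside. Leave alone.
There are look-alikes about, which are no part of the job. Of the things like the offcut, leave any that is pink; of the rest the larger one is meant.

How it is judged (in metres and radians):
On the way, in this order (a step that is already met when the one before it is completed fails the run):
1. the offcut lies flat on the tray's floor, let go (x of offcut in the frame of tray between -0.11 and 0.11 m and y of offcut in the frame of tray between -0.07 and 0.07 m and z of offcut in the frame of tray below 0.02 m and angle between offcut's own y axis and vertical between 1.47 and 1.67 rad and contact force between the fingers and offcut below 0.2 N), for 0.2 s.
2. the selector stands at the green dot (value of joint selector between 1.08 and 1.32 rad), for 0.2 s.
3. the rocker is switched on (value of joint rocker above 0.28 rad), for 0.2 s.
At the end, for the whole second after the job is handed in: The offcut lies flat (within 0.1 rad of level) and at rest on the tray's floor, its middle inside the tray; the selector rests within 0.12 rad of 1.2, at the green dot; the rocker is on (above 0.28 rad). Done in this order: offcut, selector, rocker (all of step 2 and x of offcut in the frame of tray between -0.11 and 0.11 m and y of offcut in the frame of tray between -0.07 and 0.07 m and z of offcut in the frame of tray below 0.02 m and angle between offcut's own y axis and vertical between 1.47 and 1.67 rad and linear speed of offcut below 0.02 m/s and value of joint rocker above 0.28 rad); the robot touches nothing.
It fails at once if a grip, the adapter or the jar is moved more than 30 mm or the adapter or jar is tipped over (distance of any of grip_a, grip_b, adapter, jar from where it was at the start of the episode above 0.03 m or angle between any of adapter, jar's own z axis and vertical above 0.5 rad).
It also fails if it takes over 58 s, if anything falls off the work surface, if the arm or the gripper's body presses on something with over 40 N, if the wrist force passes 120 N, or if a joint passes its speed limit or range.

## Working session

There is one attempt and no reset: what is moved stays moved. The work goes in short steps, Python scripts to look and compute and a tool call to move; the robot and the scene stay as the last step left them, time stands still between calls to the robot, and variables do not carry over. Pictures are saved under pics/ and viewed, at most 10 in all, crops included, and the job is handed in when it is done.

Besides the shell and the picture viewer there is one more tool, called as name(argument=value, ...) on one line, values as JSON. play_rows: Moves the arm, as the interface text tells. Shift numbers are shares of 150 mm and turn numbers shares of 360 degrees, none past 1 either way. Its arguments: {"type":"object","properties":{"steps":{"type":"array"},"grip":{"type":"number"},"grip_force":{"type":"number"}},"required":["steps"]}

```bash
mkdir -p pics
cat > h.py <<'E'
import numpy as np, cv2
from scipy.spatial.transform import Rotation as R
from rig import arm
def cam(n):
    p=arm.camera_params(n); o=np.array(p["orientation"],float)
    M=o if o.shape==(3,3) else R.from_euler('xyz',o,degrees=True).as_matrix()
    return p,M,np.array(p["origin"])
def px2w(n,u,v,z):
    p,M,o=cam(n); d=M@np.array([(u-p["cx"])/p["fx"],(v-p["cy"])/p["fy"],1]); return o+d*(z-o[2])/d[2]
def w2px(n,X):
    p,M,o=cam(n); c=M.T@(np.array(X)-o); return np.array([p["fx"]*c[0]/c[2]+p["cx"],p["fy"]*c[1]/c[2]+p["cy"]])
def snap(n,f):
    im=arm.capture(n); cv2.imwrite(f"pics/{f}.png",im[:,:,::-1]); return im
E
python3 - <<'E'
from h import *
for n in("top","side"):
    snap(n,n+"0"); print(arm.camera_params(n))
    for q in("panel","offcut","tray","selector","green_dot","rocker_on"):
        print(n,q,[(np.round(d["extent"]).tolist(),round(d["conf"],2)) for d in arm.find_in(q,n)])
s=arm.sense(); print(s["tool_pos"],s["tool_rot"],arm.nose_length,s["time_s"])
E
```

```text
{'fx': 568.4309483565496, 'fy': 568.4309483565496, 'cx': 321.80026100105647, 'cy': 251.77610511737302, 'origin': array([ 3.40837127e-01, -9.36866293e-04,  1.09239055e+00]), 'orientation': array([-169.0033469 ,    1.06166554,  -88.78701938])}
top panel [([336.0, 235.0, 124.0, 129.0], 0.7)]
top offcut [([369.0, 353.0, 37.0, 54.0], 0.94), ([330.0, 257.0, 94.0, 31.0], 0.7), ([257.0, 376.0, 87.0, 31.0], 0.6)]
top tray [([530.0, 276.0, 106.0, 131.0], 0.64)]
top selector [([343.0, 200.0, 34.0, 34.0], 0.71), ([329.0, 259.0, 92.0, 32.0], 0.6)]
top green_dot [([337.0, 236.0, 126.0, 138.0], 0.89)]
top rocker_on [([332.0, 257.0, 28.0, 32.0], 0.96)]
{'fx': 478.2772443570914, 'fy': 478.2772443570914, 'cx': 320.44938707481856, 'cy': 242.32612075948117, 'origin': array([ 0.41835097, -0.87060698,  0.60344488]), 'orientation': array([-120.82896074,    1.3815875 ,   -9.62758994])}
side panel [([336.0, 267.0, 111.0, 68.0], 0.88)]
side offcut [([213.0, 250.0, 26.0, 35.0], 0.76), ([236.0, 301.0, 55.0, 18.0], 0.58), ([306.0, 243.0, 17.0, 42.0], 0.55)]
side tray [([344.0, 402.0, 177.0, 128.0], 0.97), ([317.0, 247.0, 13.0, 4.0], 0.72), ([307.0, 240.0, 18.0, 48.0], 0.66)]
side selector [([360.0, 249.0, 29.0, 29.0], 0.56)]
side green_dot [([338.0, 266.0, 114.0, 69.0], 0.81)]
side rocker_on [([311.0, 247.0, 25.0, 5.0], 0.68)]
[0.2306837  0.60770721 0.40473905] [1.79994573e+02 2.12310200e-03 1.59212790e+02] 0.1734 0.7
```

View pics/top0.png

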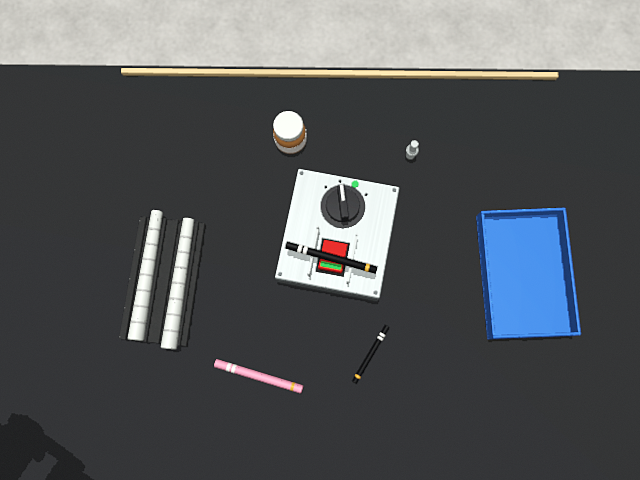

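View pics/side0.png

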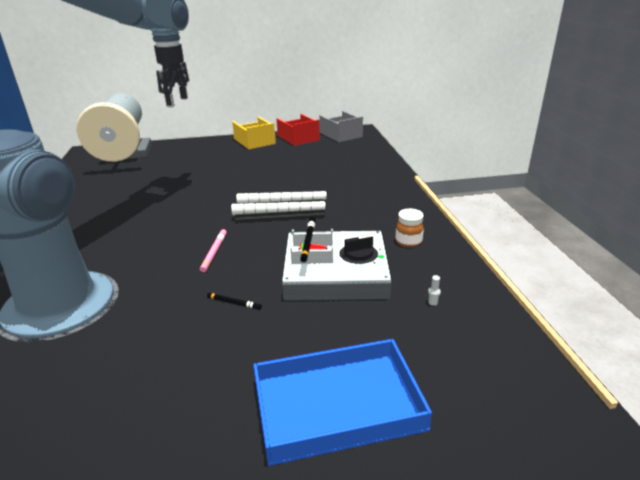

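The top view shows three rod-like things: a black rod across the rails at (330,257), a smaller black rod at (370,353) and a pink one at (258,376). The rod on the rails fits, since it is larger, not pink, and lies above the rocker. The selector is at (343,205), the green dot at (355,184) and the tray at (530,275). I'll confirm in an enlarged crop.

Run:
```python
from h import *
im=cv2.imread("pics/top0.png")
cv2.imwrite("pics/crop.png",cv2.resize(im[160:310,270:410],None,fx=4,fy=4,interpolation=cv2.INTER_CUBIC))
hsv=cv2.cvtColor(im,cv2.COLOR_BGR2HSV)
def blob(m,sl):
    k=np.zeros_like(m);k[sl]=m[sl]; n,l,s,c=cv2.connectedComponentsWithStats(k); i=1+s[1:,4].argmax(); return s[i],c[i],l==i
m=cv2.inRange(hsv,(45,120,80),(80,255,255))
s,c,_=blob(m,np.s_[170:195,345:365]); print("dot",c,px2w("top",*c,.05))
# panel outline top face
w=cv2.inRange(hsv,(0,0,150),(180,60,255)); s,c,l=blob(w,np.s_[160:310,270:410])
r=cv2.minAreaRect(np.argwhere(l)[:,::-1].astype(np.float32)); print("panel rect",r,px2w("top",*r[0],.05))
for p in cv2.boxPoints(r): print(p,px2w("top",*p,.05))
b=cv2.inRange(hsv,(100,120,60),(130,255,255)); s,c,l=blob(b,np.s_[190:360,460:600])
r=cv2.minAreaRect(np.argwhere(l)[:,::-1].astype(np.float32)); print("tray",r)
for p in cv2.boxPoints(r): print(p,px2w("top",*p,.04))
for q in [(290,246),(374,269),(331,257.5)]: print("rod",q,px2w("top",*q,.0895))
for q in [(388,328),(355,380)]: print("small",px2w("top",*q,.006))
```

```text
dot [354.48571429 183.91428571] [ 0.67612975 -0.03699197  0.05      ]
panel rect ((337.24676513671875, 232.31668090820312), (106.13223266601562, 112.77965545654297), 10.885526657104492) [ 0.58074389 -0.005586    0.05      ]
[274.48642 277.67047] [0.49251292 0.1093944  0.05      ]
[295.78458 166.92012] [0.70854288 0.07629535 0.05      ]
[400.0071  186.96289] [ 0.67139022 -0.12371402  0.05      ]
[378.70895 297.71326] [ 0.45890611 -0.08364796  0.05      ]
tray ((527.90576171875, 272.963134765625), (132.81591796875, 93.97610473632812), 84.80557250976562)
[475.0984 211.082 ] [ 0.62891781 -0.26719286  0.04      ]
[568.6886  202.57382] [ 0.64851823 -0.44486858  0.04      ]
[580.71313 334.84427] [ 0.3992926  -0.45135475  0.04      ]
[487.12292 343.35245] [ 0.38050655 -0.28149758  0.04      ]
rod (290, 246) [0.54491455 0.079335   0.0895    ]
rod (374, 269) [ 0.50565565 -0.07202024  0.0895    ]
rod (331, 257.5) [0.52514893 0.00504823 0.0895    ]
small [ 0.40669131 -0.10482287  0.006     ]
small [ 0.30922717 -0.04336294  0.006     ]
```

View pics/crop.png

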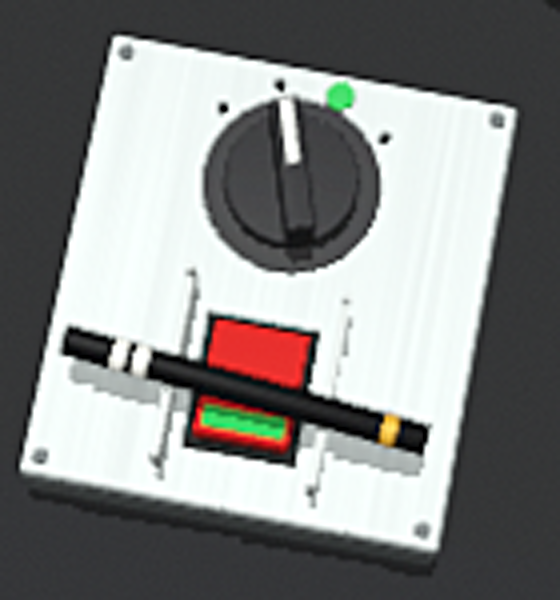

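The crop confirms it: a black rod with white and gold bands lies across both rails, from (286,245) to (376,270). The pointer stands at the second dot (0.6) and the green dot is next to it clockwise.

```bash
cat > fit.py <<'E'
from h import *
from scipy.optimize import least_squares
C=np.array([(298.25,169),(399.25,186.75),(379.25,297.5),(275.5,277.5)])
L=np.array([(.11,.1,.05),(.11,-.1,.05),(-.11,-.1,.05),(-.11,.1,.05)])
def fit(L,C,x0):
    def T(x,l): c,s=np.cos(x[2]),np.sin(x[2]); return np.array([x[0]+c*l[0]-s*l[1],x[1]+s*l[0]+c*l[1],l[2]])
    f=lambda x:np.concatenate([w2px("top",T(x,l))-c for l,c in zip(L,C)])
    r=least_squares(f,x0); return r.x,r.fun,T
E
python3 - <<'E'
from fit import *
x,r,T=fit(L,C,[.58,0,-.15]); print("panel",x[:2],np.degrees(x[2]),r.round(1))
ax=T(x,(.05,0,.05)); print("axis",ax)
for u,v in [(222,108),(279,85),(341,97),(385,138)]:
    d=px2w("top",270+u/4,160+v/4,.05)-ax; print("dot r",np.hypot(*d[:2]),np.degrees(np.arctan2(d[1],d[0])))
d=[px2w("top",270+u/4,160+v/4,.09) for u,v in[(287,98),(297,235)]];print(d,np.degrees(np.arctan2(*(d[0]-d[1])[[1,0]])))
print("rocker_on",T(x,(-.05-.024,0,.067)), w2px("top",T(x,(-.074,0,.067))))
a,b=px2w("top",286.25,245,.0895),px2w("top",376.25,270,.0895)
print("rod",a,b,(a+b)/2,np.linalg.norm(a-b),np.degrees(np.arctan2(*(a-b)[[1,0]])))
TC=np.array([(481,212),(564.5,208.5),(579,334),(489,339)])
tx,r,T2=fit(np.array([(.12,.08,.04),(.12,-.08,.04),(-.12,-.08,.04),(-.12,.08,.04)]),TC,[.51,-.36,0]);print("tray",tx[:2],np.degrees(tx[2]),r.round(1))
s=arm.sense();print(s["tool_pos"],s["tool_rot"])
E
```

```text
panel [ 0.58232596 -0.00696884] -9.810882716996204 [-0.7 -1.7  1.  -0.9  1.2  1.3 -1.5  1. ]
axis [ 0.63159473 -0.01548868  0.05      ]
dot r 0.05048711056544761 41.95596520365102
dot r 0.04987697679202886 7.73999513766189
dot r 0.04953536782784073 -27.625021022220015
dot r 0.05012819372754339 -61.56489808905569
[array([ 0.66178504, -0.01223875,  0.09      ]), array([ 0.59701362, -0.01771459,  0.09      ])] 4.832352013749752
rocker_on [0.50940817 0.00564051 0.067     ] [330.55261685 268.19309333]
rod [0.54663743 0.08616576 0.0895    ] [ 0.50392217 -0.07603244  0.0895    ] [0.5252798  0.00506666 0.0895    ] 0.1677284932771613 75.24602187139683
tray [ 0.51339524 -0.36195725] 2.749622204262564 [-1.1 -1.1 -0.1 -0.2 -0.3  1.9  1.4 -0.7]
[0.2306837  0.60770721 0.40473905] [1.79994573e+02 2.12310200e-03 1.59212790e+02]
```

```bash
cat >> h.py <<'E'
def go(x,y,z,yaw):
    "remaining shift (fractions, present tool axes) and turn to a TCP pose"
    s=arm.sense(); Rm=R.from_euler('xyz',s["tool_rot"],degrees=True)
    d=Rm.inv().apply(np.array([x,y,z])-s["tool_pos"]); t=-((yaw-s["tool_rot"][2]+180)%360-180)
    print("t",round(s["time_s"],2),"pos",np.round(s["tool_pos"],4),"rot",np.round(s["tool_rot"],1),"gap",round(float(s["finger_gap"]),3),"F",np.round(s["contact_force"],1),s["finger_force"])
    print("shift/150mm",np.round(d/.15,4),"turn/360",round(t/360,4))
E
python3 -c "
from h import *
go(.525,.005,.33,75.2)"
```

```text
t 0.7 pos [0.2307 0.6077 0.4047] rot [180.    0.  159.2] gap 0.995 F [-0.5  0.3  0.1] 0.0
shift/150mm [-3.2604 -3.0602  0.4981] turn/360 0.2334
```

play_rows(steps=[[[-0.163,-0.153,0],0],[[-0.163,-0.153,0],0],[[-0.163,-0.153,0],0],[[-0.163,-0.153,0],0],[[-0.163,-0.153,0],0]], grip=0.7, grip_force=40)

```text
time_s: 1.12
tool_pos: [0.3046, 0.4557, 0.4048]
tool_rot: [180.0, 0.0, 159.2]
contact_force: [0.5, -0.5, 0.6]
finger_gap: 0.701
finger_force: 0.0
```

play_rows(steps=[[[-0.163,-0.153,0],0],[[-0.163,-0.153,0],0],[[-0.163,-0.153,0],0],[[-0.163,-0.153,0],0],[[-0.163,-0.153,0],0]])

```text
time_s: 1.53
tool_pos: [0.3781, 0.3049, 0.4049]
tool_rot: [180.0, 0.0, 159.2]
contact_force: [1.2, 0.4, 0.1]
finger_gap: 0.701
finger_force: 0.0
```

play_rows(steps=[[[-0.163,-0.153,0],0],[[-0.163,-0.153,0],0],[[-0.163,-0.153,0],0],[[-0.163,-0.153,0],0],[[-0.163,-0.153,0],0]])

```text
time_s: 1.95
tool_pos: [0.4517, 0.1541, 0.405]
tool_rot: [180.0, 0.0, 159.2]
contact_force: [1.6, 0.0, 0.1]
finger_gap: 0.699
finger_force: 0.0
```

play_rows(steps=[[[-0.163,-0.153,0],0],[[-0.163,-0.153,0],0],[[-0.163,-0.153,0],0],[[-0.163,-0.153,0],0],[[-0.163,-0.153,0],0]])

```text
time_s: 2.37
tool_pos: [0.5254, 0.0033, 0.405]
tool_rot: [180.0, 0.0, 159.2]
contact_force: [1.1, 0.3, -0.0]
finger_gap: 0.698
finger_force: 0.0
```

play_rows(steps=[[[0,0,0],0.0156],[[0,0,0],0.0156],[[0,0,0],0.0156],[[0,0,0],0.0156],[[0,0,0],0.0156]])

```text
time_s: 2.78
tool_pos: [0.525, 0.0049, 0.4048]
tool_rot: [180.0, 0.0, 130.8]
contact_force: [0.2, 0.4, 0.7]
finger_gap: 0.701
finger_force: 0.0
```

play_rows(steps=[[[0,0,0],0.0156],[[0,0,0],0.0156],[[0,0,0],0.0156],[[0,0,0],0.0156],[[0,0,0],0.0156]])

```text
time_s: 3.2
tool_pos: [0.5249, 0.005, 0.4048]
tool_rot: [180.0, 0.0, 102.8]
contact_force: [0.0, 0.6, 0.3]
finger_gap: 0.7
finger_force: 0.0
```

play_rows(steps=[[[0,0,0],0.0156],[[0,0,0],0.0156],[[0,0,0],0.0156],[[0,0,0],0.0156],[[0,0,0],0.0156]])

```text
time_s: 3.62
tool_pos: [0.5249, 0.005, 0.4048]
tool_rot: [180.0, -0.0, 74.7]
contact_force: [-0.1, 0.4, -0.1]
finger_gap: 0.696
finger_force: 0.0
```

```bash
python3 -c "
from h import *
go(.525,.005,.25,75.2)"
```

```text
t 3.62 pos [0.5249 0.005  0.4048] rot [180.   -0.   74.7] gap 0.696 F [-0.1  0.4 -0.1] 0.0
shift/150mm [-1.000e-04  3.000e-04  1.032e+00] turn/360 -0.0014
```

play_rows(steps=[[[0,0,0.18],-0.0014],[[0,0,0.18],0],[[0,0,0.18],0],[[0,0,0.18],0],[[0,0,0.18],0]])

```text
time_s: 4.03
tool_pos: [0.5249, 0.0051, 0.2688]
tool_rot: [180.0, -0.0, 75.5]
contact_force: [0.4, -0.5, 0.4]
finger_gap: 0.7
finger_force: 0.0
```

play_rows(steps=[[[0,0,0.04],0],[[0,0,0.04],0],[[0,0,0.03],0],[[0,0,0.022],0],[[0,0,0],0]])

```text
time_s: 4.45
tool_pos: [0.5254, 0.005, 0.2507]
tool_rot: [179.9, -0.0, 75.5]
contact_force: [-0.6, 0.1, -0.1]
finger_gap: 0.699
finger_force: 0.0
```

play_rows(steps=[[[0,0,0],0],[[0,0,0],0],[[0,0,0],0],[[0,0,0],0],[[0,0,0],0]], grip=0)

```text
time_s: 4.87
tool_pos: [0.5252, 0.005, 0.2505]
tool_rot: [179.9, -0.0, 75.5]
contact_force: [-0.6, 0.4, 2.9]
finger_gap: 0.162
finger_force: 39.0
```

play_rows(steps=[[[0,0,0],0],[[0,0,0],0],[[0,0,0],0],[[0,0,0],0],[[0,0,0],0]])

```text
time_s: 5.28
tool_pos: [0.5252, 0.005, 0.2504]
tool_rot: [179.9, -0.0, 75.5]
contact_force: [-0.4, 1.4, 4.9]
finger_gap: 0.158
finger_force: 39.2
```

play_rows(steps=[[[0,0,-0.1],0],[[0,0,-0.17],0],[[0,0,-0.2],0],[[0,0,-0.2],0],[[0,0,-0.2],0]])

```text
time_s: 5.7
tool_pos: [0.5245, 0.0051, 0.3807]
tool_rot: [-179.9, 0.0, 75.5]
contact_force: [-0.1, 0.6, -0.5]
finger_gap: 0.158
finger_force: 39.2
```

play_rows(steps=[[[-0.159,0.0356,0],0],[[-0.159,0.0356,0],0],[[-0.159,0.0356,0],0],[[-0.159,0.0356,0],0],[[-0.159,0.0356,0],0]])

```text
time_s: 6.12
tool_pos: [0.5204, -0.118, 0.3796]
tool_rot: [-179.9, -0.0, 75.5]
contact_force: [-0.1, 0.5, 0.1]
finger_gap: 0.154
finger_force: 39.2
```

play_rows(steps=[[[-0.159,0.0356,0],0],[[-0.159,0.0356,0],0],[[-0.159,0.0356,0],0],[[-0.159,0.0356,0],0],[[-0.159,0.0356,0],0]])

```text
time_s: 6.53
tool_pos: [0.5164, -0.2403, 0.3794]
tool_rot: [-179.9, -0.0, 75.5]
contact_force: [0.0, 1.0, 0.0]
finger_gap: 0.152
finger_force: 39.2
```

play_rows(steps=[[[-0.159,0.0356,0],0],[[-0.159,0.0356,0],0],[[-0.159,0.0356,0],0],[[-0.159,0.0356,0],0],[[-0.159,0.0356,0],0]])

```text
time_s: 6.95
tool_pos: [0.5124, -0.3624, 0.3793]
tool_rot: [-179.9, -0.0, 75.5]
contact_force: [0.8, -0.1, -1.2]
finger_gap: 0.156
finger_force: 39.2
```

play_rows(steps=[[[0,0,0],0.0135],[[0,0,0],0.0135],[[0,0,0],0.0135],[[0,0,0],0.0135],[[0,0,0],0.0135]])

```text
time_s: 7.37
tool_pos: [0.5126, -0.3613, 0.3792]
tool_rot: [-179.9, -0.0, 50.9]
contact_force: [0.4, -0.1, -0.4]
finger_gap: 0.158
finger_force: 39.2
```

play_rows(steps=[[[0,0,0],0.0135],[[0,0,0],0.0135],[[0,0,0],0.0135],[[0,0,0],0.0135],[[0,0,0],0.0135]])

```text
time_s: 7.78
tool_pos: [0.5126, -0.3612, 0.3792]
tool_rot: [-179.9, 0.0, 26.6]
contact_force: [0.3, -0.2, -0.4]
finger_gap: 0.158
finger_force: 39.1
```

play_rows(steps=[[[0,0,0],0.0135],[[0,0,0],0.0135],[[0,0,0],0.0135],[[0,0,0],0.0135],[[0,0,0],0.0135]])

```text
time_s: 8.2
tool_pos: [0.5126, -0.3612, 0.3793]
tool_rot: [-179.9, 0.1, 2.3]
contact_force: [0.3, -0.2, -1.2]
finger_gap: 0.151
finger_force: 39.1
```

```bash
python3 -c "
from h import *
go(.513,-.362,.181,2.75)
snap('side','side1')
a=snap('top','top1')"
```

```text
t 8.2 pos [ 0.5126 -0.3612  0.3793] rot [-1.799e+02  1.000e-01  2.300e+00] gap 0.151 F [ 0.3 -0.2 -1.2] 39.08782124519348
shift/150mm [0.004  0.0073 1.3217] turn/360 -0.0011
```

View pics/side1.png

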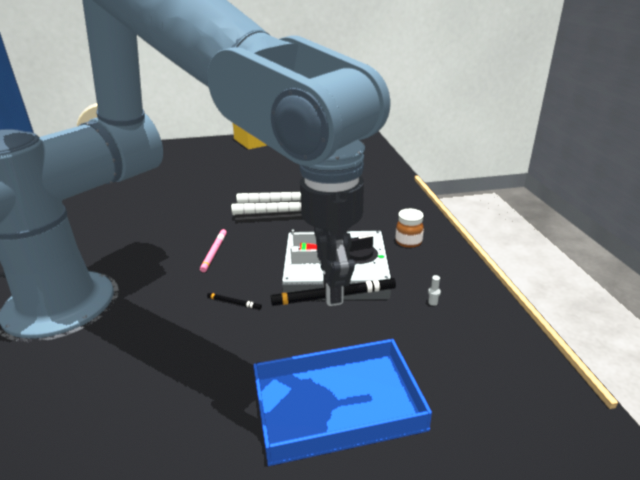

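The rod is held level at about (335,292) and runs along the tray's x axis. Next I lower and release it.

play_rows(steps=[[[0.004,0.007,0.17],0],[[0,0,0.17],0],[[0,0,0.17],0],[[0,0,0.17],0],[[0,0,0.17],0]])

```text
time_s: 8.72
tool_pos: [0.5132, -0.3621, 0.2512]
tool_rot: [-180.0, 0.0, 2.7]
contact_force: [0.5, 0.8, -0.1]
finger_gap: 0.155
finger_force: 39.1
```

play_rows(steps=[[[0,0,0.16],0],[[0,0,0.15],0],[[0,0,0.08],0],[[0,0,0.05],0],[[0,0,0.025],0]])

```text
time_s: 9.13
tool_pos: [0.5133, -0.3622, 0.1821]
tool_rot: [-179.9, 0.1, 2.6]
contact_force: [-0.6, 1.0, 0.0]
finger_gap: 0.157
finger_force: 39.1
```

play_rows(steps=[[[0,0,0],0],[[0,0,0],0],[[0,0,0],0],[[0,0,0],0],[[0,0,0],0]])

```text
time_s: 9.55
tool_pos: [0.5137, -0.3627, 0.1841]
tool_rot: [179.9, -0.1, 2.6]
contact_force: [0.3, 0.0, -1.2]
finger_gap: 0.159
finger_force: 39.1
```

play_rows(steps=[[[0,0,0],0],[[0,0,0],0],[[0,0,0],0],[[0,0,0],0],[[0,0,0],0]], grip=0.5)

```text
time_s: 9.97
tool_pos: [0.5134, -0.3624, 0.1832]
tool_rot: [180.0, -0.0, 2.6]
contact_force: [0.5, 0.2, 0.0]
finger_gap: 0.501
finger_force: 0.0
```

play_rows(steps=[[[0,0,-0.1],0],[[0,0,-0.2],0],[[0,0,-0.2],0],[[0,0,-0.2],0],[[0,0,-0.2],0]])

```text
time_s: 10.38
tool_pos: [0.5133, -0.3623, 0.3208]
tool_rot: [180.0, -0.0, 2.6]
contact_force: [0.6, -1.3, -0.2]
finger_gap: 0.498
finger_force: 0.0
```

play_rows(steps=[[[0,0,-0.2],0],[[0,0,-0.2],0],[[0,0,-0.1],0],[[0,0,0],0],[[0,0,0],0]])

```text
time_s: 10.8
tool_pos: [0.5134, -0.3623, 0.3949]
tool_rot: [179.9, -0.1, 2.6]
contact_force: [-0.8, 0.2, -0.9]
finger_gap: 0.498
finger_force: 0.0
```

```bash
python3 -c "
from h import *
go(.63,-.0153,.36,7)
a=snap('side','side2')"
```

```text
t 10.8 pos [ 0.5134 -0.3623  0.3949] rot [ 1.799e+02 -1.000e-01  2.600e+00] gap 0.498 F [-0.8  0.2 -0.9] 0.0
shift/150mm [ 0.8801 -2.2768  0.2293] turn/360 -0.0123
```

View pics/side2.png

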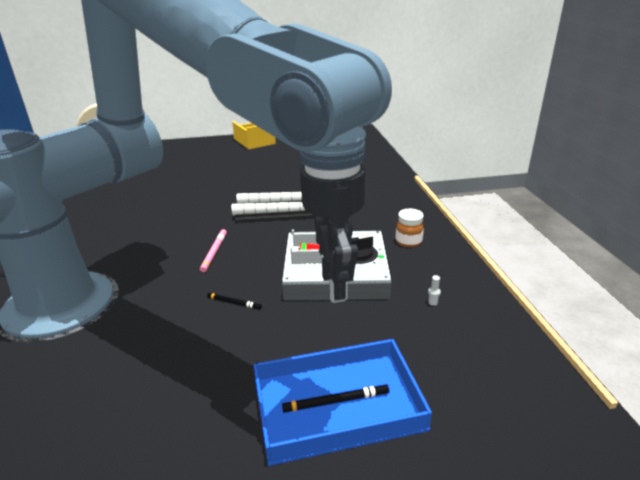

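The rod lies flat in the tray at about (335,398). Next is the selector.

play_rows(steps=[[[0.0587,-0.1518,0],0],[[0.0587,-0.1518,0],0],[[0.0587,-0.1518,0],0],[[0.0587,-0.1518,0],0],[[0.0587,-0.1518,0],0]], grip=0.6)

```text
time_s: 11.27
tool_pos: [0.552, -0.2453, 0.3906]
tool_rot: [-179.8, 0.2, 2.6]
contact_force: [1.0, 0.2, 0.7]
finger_gap: 0.595
finger_force: 0.0
```

play_rows(steps=[[[0.0587,-0.1518,0],0],[[0.0587,-0.1518,0],0],[[0.0587,-0.1518,0],0],[[0.0587,-0.1518,0],0],[[0.0587,-0.1518,0],0]])

```text
time_s: 11.68
tool_pos: [0.5909, -0.1296, 0.3906]
tool_rot: [-179.9, 0.2, 2.6]
contact_force: [0.7, 0.2, 0.5]
finger_gap: 0.598
finger_force: 0.0
```

play_rows(steps=[[[0.0587,-0.1518,0],0],[[0.0587,-0.1518,0],0],[[0.0587,-0.1518,0],0],[[0.0587,-0.1518,0],0],[[0.0587,-0.1518,0],0]])

```text
time_s: 12.1
tool_pos: [0.6297, -0.0139, 0.3905]
tool_rot: [-179.9, 0.2, 2.6]
contact_force: [0.1, -0.5, -0.2]
finger_gap: 0.599
finger_force: 0.0
```

play_rows(steps=[[[0,0,0.15],-0.0123],[[0,0,0.15],0],[[0,0,0.15],0],[[0,0,0.1],0],[[0,0,0],0]])

```text
time_s: 12.52
tool_pos: [0.6278, -0.0147, 0.3038]
tool_rot: [-179.8, 0.7, 7.0]
contact_force: [-0.4, -0.2, -0.5]
finger_gap: 0.604
finger_force: 0.0
```

```bash
python3 -c "
from h import *
go(.6305,-.0153,.24,7)"
```

```text
t 12.52 pos [ 0.6278 -0.0147  0.3038] rot [-179.8    0.7    7. ] gap 0.604 F [-0.4 -0.2 -0.5] 0.0
shift/150mm [0.0222 0.0075 0.4254] turn/360 0.0
```

play_rows(steps=[[[0.01,0.004,0.12],0],[[0,0,0.12],0],[[0,0,0.1],0],[[0,0,0.05],0],[[0,0,0.03],0]])

```text
time_s: 12.93
tool_pos: [0.631, -0.0156, 0.2462]
tool_rot: [-179.9, 0.2, 7.0]
contact_force: [-0.0, 0.9, 0.3]
finger_gap: 0.6
finger_force: 0.0
```

play_rows(steps=[[[0,0,0],0],[[0,0,0],0],[[0,0,0],0],[[0,0,0],0],[[0,0,0],0]], grip=0, grip_force=40)

```text
time_s: 13.35
tool_pos: [0.632, -0.0149, 0.2491]
tool_rot: [-179.9, -0.1, 7.0]
contact_force: [-1.3, 5.8, 2.8]
finger_gap: 0.146
finger_force: 42.5
```

play_rows(steps=[[[0,0,0],0],[[0,0,0],0],[[0,0,0],0],[[0,0,0],0],[[0,0,0],0]])

```text
time_s: 13.77
tool_pos: [0.632, -0.0149, 0.2491]
tool_rot: [-179.9, -0.1, 7.0]
contact_force: [-0.4, 5.5, 3.2]
finger_gap: 0.152
finger_force: 42.6
```

play_rows(steps=[[[0,0,0],0.01],[[0,0,0],0.01],[[0,0,0],0.01],[[0,0,0],0.01],[[0,0,0],0.01]])

```text
time_s: 14.18
tool_pos: [0.632, -0.0146, 0.2491]
tool_rot: [-179.9, -0.1, -11.2]
contact_force: [-0.8, 6.5, 3.6]
finger_gap: 0.148
finger_force: 42.6
```

play_rows(steps=[[[0,0,0],0.01],[[0,0,0],0.01],[[0,0,0],0.01],[[0,0,0],0.01],[[0,0,0],0.006]])

```text
time_s: 14.6
tool_pos: [0.632, -0.0143, 0.2491]
tool_rot: [-179.8, -0.0, -27.7]
contact_force: [0.5, 9.4, 3.8]
finger_gap: 0.151
finger_force: 42.6
```

play_rows(steps=[[[0,0,0],0],[[0,0,0],0],[[0,0,0],0],[[0,0,0],0],[[0,0,0],0]])

```text
time_s: 15.02
tool_pos: [0.632, -0.0142, 0.2491]
tool_rot: [-179.8, -0.0, -27.5]
contact_force: [0.3, 8.5, 3.0]
finger_gap: 0.151
finger_force: 42.6
```

play_rows(steps=[[[0,0,0],0],[[0,0,0],0],[[0,0,0],0],[[0,0,0],0],[[0,0,0],0]], grip=0.6)

```text
time_s: 15.43
tool_pos: [0.6316, -0.016, 0.2478]
tool_rot: [180.0, -0.0, -27.6]
contact_force: [-0.5, -1.1, -0.3]
finger_gap: 0.6
finger_force: 0.0
```

play_rows(steps=[[[0,0,-0.1],0],[[0,0,-0.2],0],[[0,0,-0.2],0],[[0,0,-0.2],0],[[0,0,-0.1],0]])

```text
time_s: 15.85
tool_pos: [0.6323, -0.016, 0.3723]
tool_rot: [-179.9, -0.3, -27.6]
contact_force: [0.9, 0.1, -0.7]
finger_gap: 0.599
finger_force: 0.0
```

play_rows(steps=[[[-0.2,0,0],0],[[-0.2,0,0],0],[[-0.2,0,0],0],[[-0.2,0,0],0],[[-0.2,0,0],0]], grip=0)

```text
time_s: 16.27
tool_pos: [0.4973, 0.0541, 0.3675]
tool_rot: [180.0, 0.0, -27.6]
contact_force: [-1.8, 0.2, 1.9]
finger_gap: -0.002
finger_force: 0.0
```

```bash
python3 -c "
from h import *
go(.509,.0056,.28,-10)
a=snap('side','side3');snap('top','top3')
cv2.imwrite('pics/c3.png',np.hstack([cv2.resize(cv2.imread('pics/top3.png')[150:310,260:420],(400,400)),cv2.resize(cv2.imread('pics/side3.png')[190:350,260:420],(400,400))]))"
```

```text
t 16.27 pos [0.4973 0.0541 0.3675] rot [180.    0.  -27.6] gap -0.002 F [-1.8  0.2  1.9] 0.0
shift/150mm [0.2189 0.25   0.5835] turn/360 -0.0489
```

View pics/c3.png

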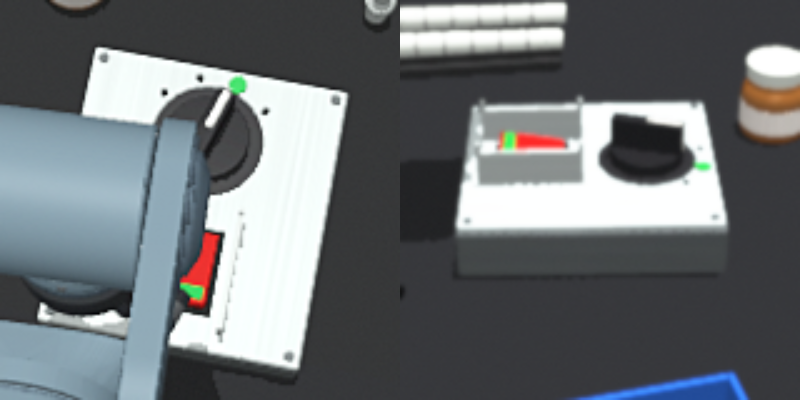

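The pointer now rests at the green dot, at (237,85) in the crop. Next I press the rocker's striped end with the fingers shut.

play_rows(steps=[[[0.1,0.1,0],0],[[0.1,0.1,0],0],[[0.033,0.043,0],0],[[0,0,0.1],-0.017],[[0,0,0.1],-0.017]])

```text
time_s: 16.78
tool_pos: [0.5136, 0.0043, 0.3385]
tool_rot: [-180.0, -0.2, -15.1]
contact_force: [0.3, 0.6, -0.1]
finger_gap: 0.001
finger_force: 0.0
```

play_rows(steps=[[[0,0,0.12],-0.015],[[0,0,0.12],0],[[0,0,0.1],0],[[0,0,0],0],[[0,0,0],0]])

```text
time_s: 17.2
tool_pos: [0.5127, 0.0051, 0.2861]
tool_rot: [-180.0, 0.1, -9.9]
contact_force: [0.5, -0.5, 0.1]
finger_gap: -0.003
finger_force: 0.0
```

```bash
python3 -c "
from h import *
go(.5114,.0053,.241,-10)"
```

```text
t 17.2 pos [0.5127 0.0051 0.2861] rot [-1.8e+02  1.0e-01 -9.9e+00] gap -0.003 F [ 0.5 -0.5  0.1] 0.0
shift/150mm [-0.0082  0.0004  0.3007] turn/360 0.0002
```

play_rows(steps=[[[-0.01,0,0.1],0],[[0,0,0.1],0],[[0,0,0.05],0],[[0,0,0.03],0],[[0,0,0.02],0]])

```text
time_s: 17.62
tool_pos: [0.5116, 0.0054, 0.2421]
tool_rot: [180.0, -0.1, -9.9]
contact_force: [-0.3, 0.6, -0.6]
finger_gap: 0.0
finger_force: 0.0
```

play_rows(steps=[[[0,0,0.01],0],[[0,0,0.01],0],[[0,0,0.01],0],[[0,0,0.01],0],[[0,0,0.01],0]])

```text
time_s: 18.03
tool_pos: [0.5114, 0.0055, 0.2343]
tool_rot: [180.0, -0.1, -9.9]
contact_force: [0.5, -0.5, 0.2]
finger_gap: 0.001
finger_force: 0.0
```

play_rows(steps=[[[0,0,0.006],0],[[0,0,0.006],0],[[0,0,0.006],0],[[0,0,0],0],[[0,0,0],0]])

```text
time_s: 18.45
tool_pos: [0.5118, 0.0055, 0.2332]
tool_rot: [180.0, 0.0, -9.9]
contact_force: [-6.8, 0.4, 13.8]
finger_gap: -0.0
finger_force: 7.3
```

```bash
python3 -c "
from h import *
go(.5114,.0053,.23,-10)
a=snap('side','side4')
cv2.imwrite('pics/c4.png',cv2.resize(cv2.imread('pics/side4.png')[190:310,260:420],(800,600),interpolation=2))"
```

```text
t 18.45 pos [0.5118 0.0055 0.2332] rot [180.    0.   -9.9] gap -0.0 F [-6.8  0.4 13.8] 7.342547960579395
shift/150mm [-0.0023  0.0015  0.0212] turn/360 0.0003
```

View pics/c4.png

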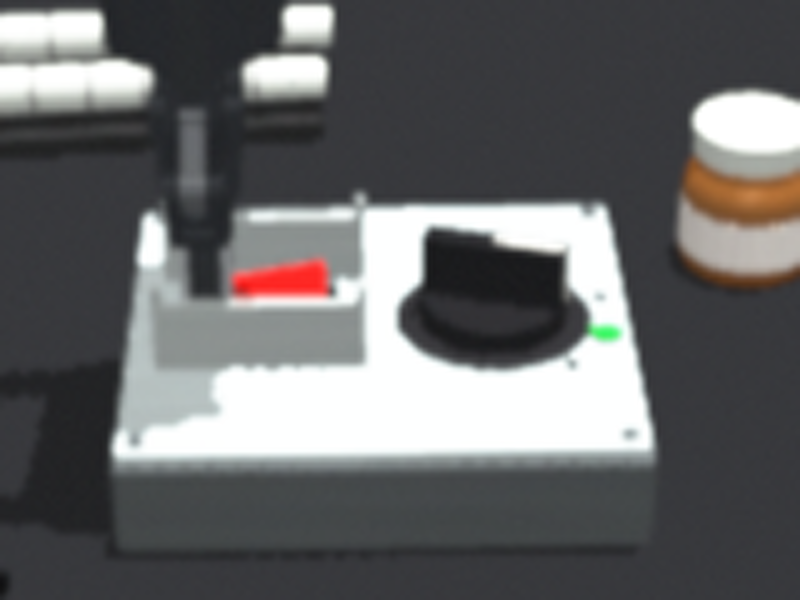

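The rocker has tipped over: its far end at (325,265) is now up, and the force of about 14 N shows it is at the stop. I'll retract and check.

play_rows(steps=[[[0,0,-0.05],0],[[0,0,-0.15],0],[[0,0,-0.2],0],[[0,0,-0.2],0],[[0,0,-0.2],0]])

```text
time_s: 18.92
tool_pos: [0.511, 0.0056, 0.3526]
tool_rot: [-180.0, 0.0, -9.9]
contact_force: [-0.7, -0.7, 0.7]
finger_gap: 0.001
finger_force: 0.0
```

play_rows(steps=[[[-0.15,0,-0.1],0],[[-0.15,0,-0.1],0],[[-0.15,0,0],0],[[0,0,0],0],[[0,0,0],0]])

```text
time_s: 19.33
tool_pos: [0.4442, 0.0173, 0.3816]
tool_rot: [180.0, -0.1, -9.9]
contact_force: [0.1, -0.6, 0.1]
finger_gap: -0.004
finger_force: 0.0
```

```bash
python3 -c "
from h import *
go(.5,0,.4,-10)
a=snap('side','side5')
cv2.imwrite('pics/c5.png',cv2.resize(cv2.imread('pics/side5.png')[180:480,200:500],(600,600),interpolation=2))"
```

```text
t 19.33 pos [0.4442 0.0173 0.3816] rot [ 1.8e+02 -1.0e-01 -9.9e+00] gap -0.004 F [ 0.1 -0.6  0.1] 0.0
shift/150mm [ 0.3863  0.0495 -0.122 ] turn/360 0.0002
```

View pics/c5.png

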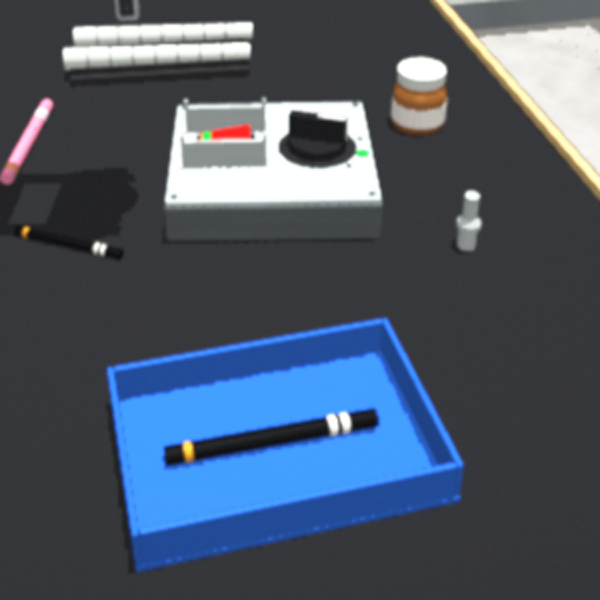

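The rocker has stayed on, with its striped end at (206,135) down. The pointer is at the green dot (362,153), and the rod lies flat in the tray at (270,437).

```bash
python3 -c "
from rig import arm
print(arm.finish_job())"
```

```text
the job is handed in; nothing more can be done
None
```

The job is handed in at about 19 s of robot time: the camera shows the offcut flat in the tray, the selector at the green dot and the rocker on, done in that order; the hand-in call returned no verdict.

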